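# Press the fly-box lids home and hang up the presser

### The arm

A 7-joint arm with a two-finger parallel gripper is mounted at the origin on the work surface. World frame = base frame: x ahead of the robot, y to its left, z up, the work surface at z = 0. Lengths are in m, angles in rad, forces in N, time in s.
With the tool pointing down it reaches from about 0.35 to 0.9 m from the base axis. Payload 8.1 kg.
Tool frame: the origin (TCP) lies between the finger pads, 19 mm behind the fingertips; this is the grasp point; z points along the fingers, y is the line along which they close (so a half turn about z gives the same grasp; the last joint's range is limited). The gripper opens to 92 mm and grips with 3 to 60 N. Pads are 19 mm wide; open, the fingers measure 130 mm over their backs; the gripper's body (75 mm by 190 mm) begins 47 mm behind the grasp point.
Start: joints at [-1.293, 0.434, 0.025, 1.573, -0.012, 1.134, -0.075], TCP at [0.232, 0.58, 0.246] pointing down, gripper open.
Joint ranges: [-2.62, 2.62], [-0.44, 2.09], [-1.27, 1.32], [0.08, 2.57], [-1.32, 4.46], [0.12, 2], [-2.74, 2.74]. Speed limits (rad/s): [2.22, 2.22, 3.01, 3.01, 3.14, 3.14, 3.14].

### API

Orientations are given as a rotation vector (axis times angle).
In Python, from cell import observe, cams, job gives the robot as it stands. The module is installed in compiled form; this text tells all that it offers.
- The arm moves only by the tool step_arm, never from a script. Its argument "steps" is a list of rows, each a list of 6 numbers: the shift along the world's x, y, z in mm, then the turn, a rotation vector about the world's x, y, z in rad. In form: [[dx, dy, dz, rx, ry, rz], ...]. A call has 1 to 20 rows; each row shifts and turns the commanded pose from where the row before left it; what a row does not reach is not made up. A row lasts 1/12 s, in which the tool goes at most 41.7 mm and 7.16 degrees, less where a joint would pass 70% of its speed; a pose out of reach is approached as far as the arm can. A call with a gripper value outside its range is refused whole. "gripper" is the opening, from 0 (shut) to 1 (fully open), set as the call begins (left out, the last holds). The fingers move at their own pace and stop on an object; "force" is the grip in N (left out, the last holds). Time passes only in rows, so rows that do not move let the fingers close. It gives the time, the measured TCP pose, the force, the opening and the grip force at its end, in the units of the state.
- observe(): the state, without advancing time (a new reading comes with each control period).
- cams.get_image(name): name is "side" or "top" or "wrist"; returns the picture (420x560x3 uint8, red, green, blue); there is no depth.
- cams.get_calibration(name): a dict with "fov_y" (degrees; the focal length in pixels is half the picture's height over the tangent of half this angle, whatever the lens; pixels are square), "cx", "cy" (the principal point, pixels), "dist_coeffs" ([k1, k2, p1, p2, k3] as OpenCV has them; the pictures are not rectified), "world_to_cam" (4x4, takes a point from world to camera coordinates). Camera axes: x right, y up, looking along -z (the intrinsics and any distortion apply to the point x, -y, -z); pixel columns grow to the right and rows downward; lengths in m; the calibration is good to about 2 mm. A picture is of the moment at which its call begins: read the wrist's pose just before it. get_calibration takes no time and is no camera call; for the wrist camera it gives the pose at the moment of the call.
- job.sign_off(): hands the job in; it is judged then, once.
The state is a dict: "clock": time; "joints": joint angles; "dq": joint speeds; "joint_efforts": joint torques, N m; "position": TCP position; "ee_rot": TCP orientation; "force": force on the tool from outside, world axes, zero at the start; "ft_torque": the same for the moment, N m; "width": opening from 0.0 (shut) to 1.0 (fully open); "gripper_force": force on a finger pad.
Only numpy, scipy, OpenCV 4.12 (cv2) and the standard library are available. Lean on these libraries where they do the work, as an engineer would, in place of code of your own. Each camera call takes 0.05 s, during which the arm holds its last target. There are 200 camera calls.

### The job

Pick up the lid presser and, holding its sole flat on the sloping fly box, sweep it along the row of eight small lids with a light, steady pressure, in one unbroken stroke, so that every lid is pressed fully home; do not lift off before the whole row is home, and do not touch the box with the gripper. Then hang the presser by the window in its handle on the hook of the stand and let go, leaving the other things on the table where they are.

Things in the scene. Friction and masses are not known exactly. Their poses are not given: they have to be found in the camera images.
- presser: Lid presser, a loose tool standing on its sole at the start: 118 mm tall, about 0.18 kg. Light wood plate handle, 14 mm thick (its x), 52 wide (its y). Solid grip 74 to 118 mm up; below it a window right through along x: 36 wide, 32 to 74 mm up; then a 26 x 60 x 12 mm steel crosshead and the sprung black sole. Origin: centre of the sole's underside, z up the handle. Same after a half turn.
- presser_eye (a point): Middle of the top edge of the presser's hanging window, (0, 0, 74 mm) in the presser; this edge bears on the hook when it hangs. Grip the handle across its 14 mm thickness with the TCP about 30 mm above this edge, so that the fingertips stay clear of the window.
- sole_mid (a point): Centre of the flat underside of the presser's sole; moves with the sole. The underside is flat over 36 (x) x 36 (y) mm, then at both y ends a 16 mm ramp is turned up 20 degrees, so it glides along the presser's y over proud lids.
- sole (a joint): How far the presser's sole is pushed up into the handle against its spring, m: 0 relaxed (preload 2.1 N), 0.008 at the stop (6.9 N, 0.6 N per mm). About half way is a good working pressure.
- flybox: Black fly box, 130 x 250 x 35 mm, on a fixed rest that slopes its face 30 degrees away from the robot. Origin: centre of its underside; x up the slope, towards the robot; y along it; z square out of its face. The lids are in the 54 mm wide lower (far) bay, deck at z = 35 mm. A clear cover, swung back from the upper edge, rises 77 mm above the deck; its top is 0.2 m up.
- row_first (a point): Centre of the top face of the first lid, lid0, when fully home; (-38, -91, 36.5 mm) in the fly box. 1.5 mm above the deck.
- row_last (a point): The same for the last lid, lid7: (-38, 91, 36.5 mm) in the fly box. The eight lids lie in a straight line between the two, 26 mm apart.
- stand: Hook stand, fixed: wooden foot 110 x 100 x 16 mm; steel post 12 mm thick, 165 mm tall, at x = 45 mm in its frame; from its top a level bar 8 mm thick points to -x (roughly to the robot), bar axis 165 mm up, its end upturned: outermost x = -40 mm, tip top 179 mm up. Origin: centre of the foot's underside.
- hook_seat (a point): Top of the hook's bar, mid-way along it, (0, 0, 169 mm) in the stand: where the presser's window edge should bear.
- label_maker: Bystander: blue label maker, 150 x 100 x 40 mm, loose; origin centre of underside.
- pocket_case: Bystander: closed khaki pocket case, 90 x 130 x 32 mm, loose; origin centre of underside.
- spool: Bystander: line spool, 56 mm across, 16 mm high, lying flat, loose; origin centre of underside.
- lid0 (a joint): White press-shut lid number 0 of the row (0 at row_first, 7 at row_last), 24 x 23.5 mm: how far it is pressed in, m. 0 to 0.001 at the start (standing about 4 mm proud of home), 0.004 at its stop, fully home; over 0.003 counts as home. It moves with 1.2 N of friction and stays where it is left.
- lid1 (a joint): White press-shut lid number 1 of the row (0 at row_first, 7 at row_last), 24 x 23.5 mm: how far it is pressed in, m. 0 to 0.001 at the start (standing about 4 mm proud of home), 0.004 at its stop, fully home; over 0.003 counts as home. It moves with 1.2 N of friction and stays where it is left.
- lid2 (a joint): White press-shut lid number 2 of the row (0 at row_first, 7 at row_last), 24 x 23.5 mm: how far it is pressed in, m. 0 to 0.001 at the start (standing about 4 mm proud of home), 0.004 at its stop, fully home; over 0.003 counts as home. It moves with 1.2 N of friction and stays where it is left.
- lid3 (a joint): White press-shut lid number 3 of the row (0 at row_first, 7 at row_last), 24 x 23.5 mm: how far it is pressed in, m. 0 to 0.001 at the start (standing about 4 mm proud of home), 0.004 at its stop, fully home; over 0.003 counts as home. It moves with 1.2 N of friction and stays where it is left.
- lid4 (a joint): White press-shut lid number 4 of the row (0 at row_first, 7 at row_last), 24 x 23.5 mm: how far it is pressed in, m. 0 to 0.001 at the start (standing about 4 mm proud of home), 0.004 at its stop, fully home; over 0.003 counts as home. It moves with 1.2 N of friction and stays where it is left.
- lid5 (a joint): White press-shut lid number 5 of the row (0 at row_first, 7 at row_last), 24 x 23.5 mm: how far it is pressed in, m. 0 to 0.001 at the start (standing about 4 mm proud of home), 0.004 at its stop, fully home; over 0.003 counts as home. It moves with 1.2 N of friction and stays where it is left.
- lid6 (a joint): White press-shut lid number 6 of the row (0 at row_first, 7 at row_last), 24 x 23.5 mm: how far it is pressed in, m. 0 to 0.001 at the start (standing about 4 mm proud of home), 0.004 at its stop, fully home; over 0.003 counts as home. It moves with 1.2 N of friction and stays where it is left.
- lid7 (a joint): White press-shut lid number 7 of the row (0 at row_first, 7 at row_last), 24 x 23.5 mm: how far it is pressed in, m. 0 to 0.001 at the start (standing about 4 mm proud of home), 0.004 at its stop, fully home; over 0.003 counts as home. It moves with 1.2 N of friction and stays where it is left.
Things that resemble listed ones, but are neither listed nor needed, are in the scene too. Leave any orange or red look-alike of the presser alone.

How it is judged:
On the way, in this order (a step that is already met when the one before it is completed fails the run):
1. the presser's sole is set flat on the lids while lids still stand proud (contact force between presser and flybox above 0.3 N and angle between the z axis of presser and the z axis of flybox, either way round below 0.25 rad and not (value of joint each of lid0, lid1, lid2, lid3, lid4, lid5, lid6, lid7 above 0.003 m)).
2. all eight lids are home, the presser's sole still flat on the row (value of joint each of lid0, lid1, lid2, lid3, lid4, lid5, lid6, lid7 above 0.003 m and contact force between presser and flybox above 0.3 N and angle between the z axis of presser and the z axis of flybox, either way round below 0.25 rad).
At the end, for the whole second after the job is handed in: All eight lids are pressed in more than 3 mm of 4; the presser hangs handle up (tilted less than 0.45 rad) and still on the hook, the top edge of its window within 35 mm of the middle of the hook's bar, its sole clear of the table; nobody holds it; the bystanders are within 30 mm of where they were (value of joint each of lid0, lid1, lid2, lid3, lid4, lid5, lid6, lid7 above 0.003 m and distance between presser_eye and hook_seat below 0.035 m and angle between presser's own z axis and vertical below 0.45 rad and height (world z) of presser above 0.07 m and linear speed of presser below 0.05 m/s and contact force between presser and stand above 0.3 N and distance of each of label_maker, pocket_case, spool from where it was at the start of the episode below 0.03 m); the robot touches nothing.
It fails at once if the presser is lifted more than 8 mm off the lids when only some of the lids are home (the stroke is broken) ((value of joint any of lid0, lid1, lid2, lid3, lid4, lid5, lid6, lid7 above 0.003 m and value of joint any of lid0, lid1, lid2, lid3, lid4, lid5, lid6, lid7 below 0.003 m) and z of sole_mid in the frame of flybox above 0.0485 m).
It fails at once if the presser is tilted more than 0.3 rad from square to the lids while pressing them ((value of joint any of lid0, lid1, lid2, lid3, lid4, lid5, lid6, lid7 above 0.003 m and value of joint any of lid0, lid1, lid2, lid3, lid4, lid5, lid6, lid7 below 0.003 m) and angle between the z axis of presser and the z axis of flybox, either way round above 0.3 rad).
It fails at once if the presser bears on the fly box with more than 20 N (contact force between presser and flybox above 20 N).
It fails at once if the gripper presses on the fly box (contact force between any of the fingers, the arm and flybox above 1 N).
It fails at once if the label maker, the pocket case or the spool is pushed away by more than 30 mm (distance of any of label_maker, pocket_case, spool from where it was at the start of the episode above 0.03 m).
It also fails if it takes over 70 s, if anything falls off the work surface, if the arm or the gripper's body presses on something with over 40 N, if the wrist force passes 120 N, or if a joint passes its speed limit or range.

## Working session

There is one attempt and no reset: what is moved stays moved. The work goes in short steps, Python scripts to look and compute and a tool call to move; the robot and the scene stay as the last step left them, time stands still between calls to the robot, and variables do not carry over. Pictures are saved under pics/ and viewed, at most 13 in all, crops included, and the job is handed in when it is done.

Besides the shell and the picture viewer there is one more tool, called after "Request:" as name(argument=value, ...) on one line, values as JSON. step_arm: Moves the arm, as the interface text tells. Its arguments: {"type":"object","properties":{"steps":{"type":"array","items":{"type":"array","items":{"type":"number"}}},"gripper":{"type":"number"},"force":{"type":"number"}},"required":["steps"]}

```bash
mkdir -p pics; cat > h.py <<'E'
import numpy as np, cv2
from cell import observe, cams, job
def K(c):
    f=210/np.tan(np.radians(c['fov_y'])/2)
    return np.array([[f,0,c['cx']],[0,f,c['cy']],[0,0,1]])
def ray(c,px):
    px=np.array(px,float).reshape(-1,1,2)
    u=cv2.undistortPoints(px,K(c),np.array(c['dist_coeffs'],float)).reshape(-1,2)
    d=np.c_[u[:,0],-u[:,1],-np.ones(len(u))]
    M=np.array(c['world_to_cam']);R=M[:3,:3]
    return -R.T@M[:3,3], d@R
def onz(c,px,z):
    o,d=ray(c,px); return o+d*((z-o[2])/d[:,2])[:,None]
def proj(c,P):
    P=np.atleast_2d(P);M=np.array(c['world_to_cam']);q=P@M[:3,:3].T+M[:3,3]
    q=q*[1,-1,-1]
    return cv2.projectPoints(q,np.zeros(3),np.zeros(3),K(c),np.array(c['dist_coeffs'],float))[0].reshape(-1,2)
def tri(cs,pxs):
    A=np.zeros((3,3));b=np.zeros(3);L=[]
    for c,p in zip(cs,pxs):
        o,d=ray(c,p);d=d[0]/np.linalg.norm(d[0]);Q=np.eye(3)-np.outer(d,d);A+=Q;b+=Q@o;L.append((Q,o))
    x=np.linalg.solve(A,b);return x,[np.linalg.norm(Q@(x-o)) for Q,o in L]
def snap(n,f):
    im=cams.get_image(n);cv2.imwrite('pics/'+f,im[:,:,::-1]);return im
E
python3 - <<'E'
from h import *
for n in('top','side'):
    snap(n,n+'0.png');c=cams.get_calibration(n);print(n,ray(c,[[280,210]]),c['dist_coeffs'],c['fov_y'])
s=observe();print(s)
E
```

```text
top (array([0.52138316, 0.01706825, 1.17234375]), array([[ 0.11280204, -0.00312303, -0.99361928]])) [-0.02776562  0.          0.          0.          0.        ] 54.1368554963937
side (array([ 0.39191089, -0.82901907,  0.97107855]), array([[ 0.18371102,  0.69756669, -0.69257784]])) [-0.0147982  0.         0.         0.         0.       ] 46.6869423188796
{'clock': 0.1, 'joints': array([-1.29261958,  0.43514776,  0.02495363,  1.57401171, -0.01155503,
        1.13397995, -0.07510039]), 'dq': array([ 1.09676194e-04, -1.71939582e-05,  2.76242225e-04, -3.34786209e-03,
        5.79114743e-04, -1.52727404e-03,  7.82388798e-04]), 'joint_efforts': array([ 2.38948829e-03, -6.69122958e+01,  9.87601429e-01, -3.15140676e+01,
       -6.05536345e-02,  3.74536228e-02,  4.76971456e-05]), 'position': array([0.23216608, 0.57981695, 0.24482449]), 'ee_rot': array([-5.94545937e-01, -3.08471146e+00,  2.19723533e-03]), 'force': array([-0.91210712, -0.01400198,  0.90438004]), 'ft_torque': array([ 0.01370199, -0.02794872,  0.01156895]), 'gripper_force': 0.0, 'width': 0.9962516599940133}
```

View pics/top0.png

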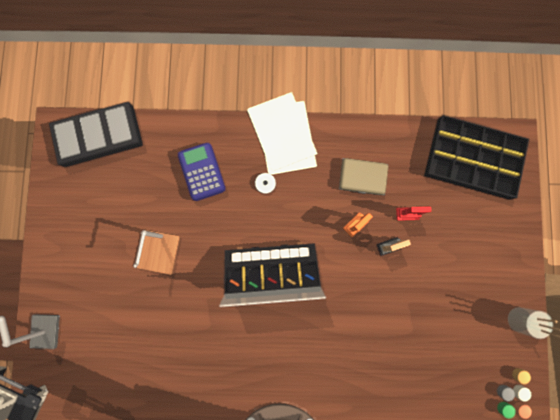

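View pics/side0.png

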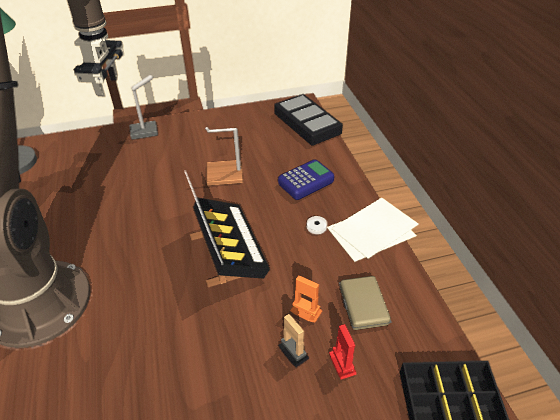

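Candidates for the presser: light wood at top (395,246) / side (293,340), orange at top (358,224) / side (307,298), and red at top (413,213) / side (344,352). I choose the light wood one. Candidates for the stand: wooden foot at top (157,252) / side (225,170), and a grey look-alike at top (45,330). I choose the wooden foot. A close crop will check both.

```bash
python3 - <<'E'
from h import *
t=cv2.imread('pics/top0.png');s=cv2.imread('pics/side0.png')
def cr(im,x0,y0,x1,y1,w,h): return cv2.resize(im[y0:y1,x0:x1],(w,h),interpolation=cv2.INTER_CUBIC)
a=np.hstack([cr(t,370,225,420,263,400,304),cr(s,265,305,325,375,257,300)[:300].copy() if 0 else cr(s,262,308,332,368,400,304)])
b=np.hstack([cr(t,125,220,189,279,320,295),cr(t,210,235,330,310,480,295)])
cv2.imwrite('pics/crop1.png',np.vstack([a,b]))
E
```

```text
(no output)
```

View pics/crop1.png

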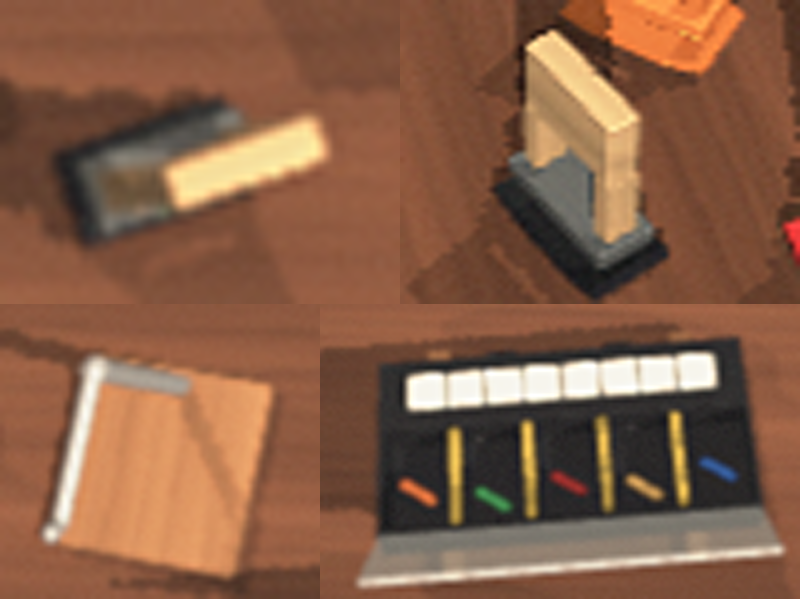

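The crop shows the light wood presser standing with its window open, and its top face centred at top (400,245). The wooden stand's bar runs from the post at top (144,232) to the tip at (134.5,266). The eight white lids lie at top (232–310, 250–262). Next I measure.

```bash
python3 - <<'E'
from h import *
t=cv2.imread('pics/top0.png');s=cv2.imread('pics/side0.png')
ct,cs=cams.get_calibration('top'),cams.get_calibration('side')
np.set_printoptions(precision=4,suppress=True)
def blob(m,x0,y0,x1,y1):
    z=np.zeros_like(m);z[y0:y1,x0:x1]=m[y0:y1,x0:x1]
    n,l,st,ce=cv2.connectedComponentsWithStats(z);i=1+np.argmax(st[1:,4])
    c=cv2.findContours((l==i).astype(np.uint8),0,2)[0][0]
    return cv2.minAreaRect(c),st[i],ce[i],l==i
hs=cv2.cvtColor(t,cv2.COLOR_BGR2HSV)
m=((t[:,:,2]>190)&(t[:,:,1]>140)).astype(np.uint8)
r,st,ce,bm=blob(m,372,228,418,260);print('presser',r,st)
print('onz c',onz(ct,[ce],.118))
w=onz(ct,np.argwhere(bm)[:,::-1].astype(float),.118)[:,:2];e,v=np.linalg.eigh(np.cov(w.T));print('sizes',np.sqrt(12*e),'ydir',v[:,1],np.degrees(np.arctan2(v[1,1],v[0,1])))
# stand foot
c=np.array([[95,365],[50,535],[235,578],[272,385]],float)
c=np.array([[125,220]])+(c-[0,304])/5
print('foot right corners',onz(ct,c[2:],.016));print('bar post,tip',onz(ct,c[:1],.169),onz(ct,c[1:2],.179))
# lids
for im,name,b in((t,'top',(225,244,316,268)),(s,'side',(225,200,275,268))):
    m=(im.min(2)>150).astype(np.uint8)
    z=np.zeros_like(m);z[b[1]:b[3],b[0]:b[2]]=m[b[1]:b[3],b[0]:b[2]]
    pts=np.argwhere(z)[:,::-1].astype(np.float32);r=cv2.minAreaRect(pts);print(name,r,len(pts),cv2.boxPoints(r).tolist())
    a=cv2.resize(im[b[1]-10:b[3]+10,b[0]-10:b[2]+10],None,fx=6,fy=6,interpolation=cv2.INTER_CUBIC);cv2.imwrite('pics/l%s.png'%name,a)
a=cv2.imread('pics/lside.png')
b=cv2.resize(s[120:190,190:260],(528,528),interpolation=cv2.INTER_CUBIC)
print(a.shape);C=np.zeros((560,800,3),np.uint8);a=cv2.resize(s[195:285,185:275],(400,400),interpolation=cv2.INTER_CUBIC);C[:400,:400]=a;C[:400,400:]=cv2.resize(s[120:190,190:260],(400,400),interpolation=cv2.INTER_CUBIC);cv2.imwrite('pics/crop2.png',C[:400])
E
```

```text
presser ((400.45001220703125, 244.85000610351562), (5.692099571228027, 19.922346115112305), 71.56504821777344) [391 240  20  11 115]
onz c [[ 0.5583 -0.2973  0.118 ]]
sizes [0.0145 0.0521] ydir [-0.342   0.9397] 109.99605419770477
foot right corners [[0.4642 0.3099 0.016 ]
 [0.572  0.2946 0.016 ]]
bar post,tip [[0.573  0.3451 0.169 ]] [[0.4904 0.3587 0.179 ]]
top ((269.95037841796875, 254.29293823242188), (9.047924041748047, 76.65359497070312), 85.98582458496094) 658 [[231.40090942382812, 252.4630889892578], [307.8664855957031, 247.09707641601562], [308.4998474121094, 256.122802734375], [232.03427124023438, 261.4888000488281]]
side ((245.6658172607422, 233.92239379882812), (62.049415588378906, 8.324642181396484), 64.9164047241211) 453 [[228.74342346191406, 207.58819580078125], [236.28297424316406, 204.05905151367188], [262.58819580078125, 260.256591796875], [255.0486602783203, 263.7857360839844]]
(528, 420, 3)
```

View pics/crop2.png

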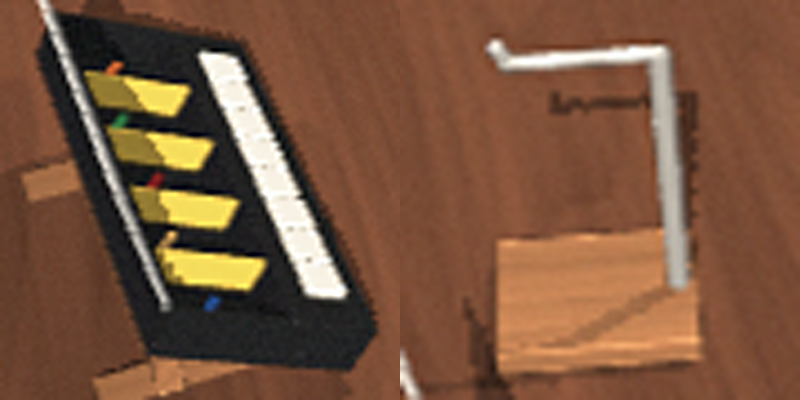

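```bash
python3 - <<'E'
from h import *
np.set_printoptions(precision=4,suppress=True)
ct,cs=cams.get_calibration('top'),cams.get_calibration('side')
T=[[231.4,252.46],[307.87,247.1],[308.5,256.12],[232.03,261.49]]
S=[[236.28,204.06],[262.59,260.26],[255.05,263.79],[228.74,207.59]]
P=[]
for a,b in zip(T,S):
    x,r=tri([ct,cs],[a,b]);P.append(x);print(x,r)
P=np.array(P);print('first',(P[0]+P[3])/2,'last',(P[1]+P[2])/2,'mean',P.mean(0))
for z in(.08,.083,.086,.09):
    print(z,onz(ct,[[269.95,254.29]],z),onz(cs,[[245.67,233.92]],z))
d=(P[0]+P[3]-P[1]-P[2])/2;print('len',np.linalg.norm(d),np.degrees(np.arctan2(-d[0],d[1])))
# box mask extremes in side: cover top edge at ends (z .2?) 
print('cover ends on z=.2',onz(ct,[[210+38/4*1+0,235+(583-304)/4],[210+(783-320)/4,235+(550-304)/4]],.2))
print('foot chk hook side',tri([ct,cs],[[144,232.2],[190+660*70/400,120+52*70/400]]),tri([ct,cs],[[134.8,266.2],[190+496*70/400,120+46*70/400]]))
E
```

```text
[0.527  0.142  0.0619] [np.float64(0.0026955324247680663), np.float64(0.0026955324247678377)]
[ 0.548  -0.0643  0.0523] [np.float64(0.000939254830338688), np.float64(0.0009392548303386867)]
[ 0.5258 -0.067   0.0488] [np.float64(0.0012602606720488229), np.float64(0.0012602606720487873)]
[0.504  0.1399 0.0564] [np.float64(0.001573251373034939), np.float64(0.0015732513730348113)]
first [0.5155 0.1409 0.0591] last [ 0.5369 -0.0656  0.0505] mean [0.5262 0.0376 0.0548]
0.08 [[0.527  0.0375 0.08  ]] [[0.5221 0.0085 0.08  ]]
0.083 [[0.527  0.0375 0.083 ]] [[0.5217 0.0057 0.083 ]]
0.086 [[0.527  0.0374 0.086 ]] [[0.5212 0.0028 0.086 ]]
0.09 [[0.527  0.0374 0.09  ]] [[ 0.5207 -0.0009  0.09  ]]
len 0.2078060213806083 5.926195119498599
cover ends on z=.2 [[ 0.4072  0.1495  0.2   ]
 [ 0.4315 -0.0971  0.2   ]]
foot chk hook side (array([0.6647, 0.2997, 0.1898]), [np.float64(0.10018353294365573), np.float64(0.10018353294365577)]) (array([0.5845, 0.3097, 0.2085]), [np.float64(0.09990777876059807), np.float64(0.09990777876059799)])
```

```bash
python3 - <<'E'
from h import *
np.set_printoptions(precision=4,suppress=True)
ct,cs=cams.get_calibration('top'),cams.get_calibration('side')
a=onz(ct,[[231.7,257],[308.2,251.6]],.055);print('row ends proud',a,a.mean(0));d=a[0]-a[1];print(np.linalg.norm(d),np.degrees(np.arctan2(-d[0],d[1])))
k=.175
print('hook',tri([ct,cs],[[144,232.2],[190+260*k,120+52*k]]),tri([ct,cs],[[134.8,266.2],[190+96*k,120+46*k]]))
t=cv2.imread('pics/top0.png')
m=(t[:,:,2]>150)&(t[:,:,1]<60);m[:200]=0;m[228:]=0;m[:,:390]=0;p=np.argwhere(m)[:,::-1].astype(float)
w=onz(ct,p,.118);print('red at .118: x',w[:,0].min(),w[:,0].max(),'y',w[:,1].min(),w[:,1].max())
E
```

```text
row ends proud [[ 0.5175  0.1411  0.055 ]
 [ 0.5367 -0.0653  0.055 ]] [0.5271 0.0379 0.055 ]
0.2072842331272651 5.315690100806453
hook (array([0.5725, 0.3471, 0.1634]), [np.float64(0.0007327869681370806), np.float64(0.0007327869681370507)]) (array([0.4907, 0.361 , 0.1735]), [np.float64(0.0004728707491116468), np.float64(0.00047287074911174076)])
red at .118: x 0.6246481615400893 0.65414905749295 y -0.36513571232070274 -0.2892034906354852
```

Request:
step_arm(steps=[[0,0,30,0,0,0],[0,0,30,0,0,0],[13,-35,0,0,0,-0.12],[13,-35,0,0,0,-0.12],[13,-35,0,0,0,-0.12],[13,-35,0,0,0,-0.12],[13,-35,0,0,0,-0.12],[13,-35,0,0,0,-0.12],[13,-35,0,0,0,-0.12],[13,-35,0,0,0,0],[13,-35,0,0,0,0],[13,-35,0,0,0,0],[13,-35,0,0,0,0],[13,-35,0,0,0,0],[13,-35,0,0,0,0],[13,-35,0,0,0,0],[13,-35,0,0,0,0],[13,-35,0,0,0,0],[13,-35,0,0,0,0],[0,0,0,0,0,0]], gripper=0.45)

```text
clock: 1.77
position: [0.4546, -0.0219, 0.306]
ee_rot: [1.81, 2.564, -0.001]
force: [-0.5, 0.9, 0.3]
width: 0.449
gripper_force: 0.0
```

Request:
step_arm(steps=[[13,-34,0,0,0,0],[13,-34,0,0,0,0],[13,-34,0,0,0,0],[13,-34,0,0,0,0],[13,-35,0,0,0,0],[13,-35,0,0,0,0.01],[13,-35,-20,0,0,0],[13,-35,-30,0,0,0],[0,0,-30,0,0,0],[0,0,-30,0,0,0],[0,0,0,0,0,0],[0,0,0,0,0,0]])

```text
clock: 2.77
position: [0.5546, -0.2849, 0.1987]
ee_rot: [-1.786, -2.58, 0.001]
force: [-0.5, -0.3, 0.6]
width: 0.451
gripper_force: 0.0
```

```bash
python3 - <<'E'
from h import *
print(observe()['position'])
snap('wrist','w1.png');c=cams.get_calibration('wrist')
print(proj(c,[[.5583,-.2973,.118]]), proj(c,[[.5583-.342*.026,-.2973+.94*.026,.118],[.5583+.342*.026,-.2973-.94*.026,.118]]))
E
```

```text
[ 0.55455531 -0.28493027  0.1986744 ]
[[274.90725639 241.71507067]] [[275.22411153 205.93610467]
 [274.613907   275.26482188]]
```

View pics/w1.png

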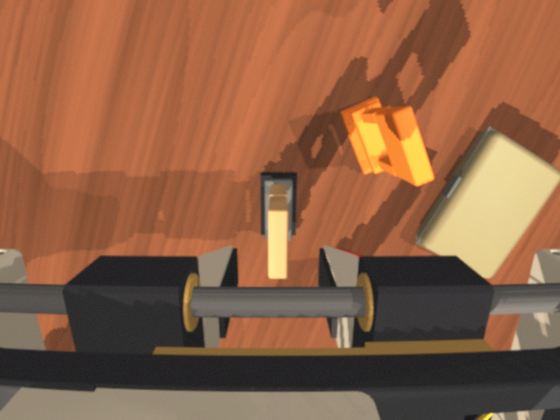

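The wrist view shows the presser's top face at (277, 208–277). That matches the prediction of (275, 206–275), and it lies squarely between the fingers. I'll descend and grip.

Request:
step_arm(steps=[[4,-12,0,0,0,0],[0,0,-20,0,0,0],[0,0,-20,0,0,0],[0,0,-20,0,0,0],[0,0,-20,0,0,0],[0,0,-14,0,0,0],[0,0,0,0,0,0],[0,0,0,0,0,0],[0,0,0,0,0,0]])

```text
clock: 3.57
position: [0.5607, -0.2986, 0.1079]
ee_rot: [1.786, 2.581, 0.001]
force: [-1.1, -0.7, -0.1]
width: 0.452
gripper_force: 0.0
```

Request:
step_arm(steps=[[0,0,0,0,0,0],[0,0,0,0,0,0],[0,0,0,0,0,0],[0,0,0,0,0,0],[0,0,0,0,0,0],[0,0,0,0,0,0],[0,0,0,0,0,0]], gripper=0, force=40)

```text
clock: 4.15
position: [0.5595, -0.2977, 0.1059]
ee_rot: [1.788, 2.583, 0.0]
force: [0.0, 0.8, 0.9]
width: 0.151
gripper_force: 40.0
```

Request:
step_arm(steps=[[0,0,20,0,0,0],[0,0,30,0,0,0],[0,0,30,0,0,0],[0,0,30,0,0,0],[0,0,30,0,0,0],[4,25,0,0,0,-0.066],[4,25,0,0,0,-0.066],[4,25,0,0,0,-0.066],[4,25,0,0,0,-0.066],[4,25,0,-0.0102,0.1042,0],[4,25,0,-0.0102,0.1042,0],[4,25,0,-0.0102,0.1042,0],[4,25,0,-0.0102,0.1042,0],[4,25,0,-0.0102,0.1042,0],[4,26,0,0,0,0],[0,0,-20,0,0,0],[0,0,-20,0,0,0],[0,0,0,0,0,0],[0,0,0,0,0,0],[0,0,0,0,0,0]])

```text
clock: 5.82
position: [0.5995, -0.0472, 0.2067]
ee_rot: [-1.843, -2.027, 0.544]
force: [0.4, -0.7, -1.9]
width: 0.148
gripper_force: 40.0
```

```bash
cat > st.py <<'E'
from h import *
from scipy.spatial.transform import Rotation as Ro
np.set_printoptions(precision=4,suppress=True)
yaw=np.radians(5.6);B=Ro.from_euler('z',yaw)*Ro.from_euler('y',np.pi/6) # cols: downslope, y', n
row=np.array([.5254,.0377,.052]);H=.105
def st():
    s=observe();R=Ro.from_rotvec(s['ee_rot']).as_matrix()
    px=R[:,1]*np.sign(R[0,1]);pz=-R[:,2];P=np.c_[px,np.cross(pz,px),pz]
    o=s['position']-pz*H
    q=B.as_matrix().T@(o-row)
    print('clk',s['clock'],'pos',s['position'],'sole rel row (down,+Y,n) mm',q*1e3,'rot err world',(B*Ro.from_matrix(P).inv()).as_rotvec(),'F box',B.as_matrix().T@s['force'],'M',s['ft_torque'],'px az',np.degrees(np.arctan2(px[1],px[0])),'w',s['width'],s['gripper_force'])
if __name__=='__main__': st()
E
python3 - <<'E'
from st import *
st();st()
im=snap('side','s2.png');cv2.imwrite('pics/s2c.png',cv2.resize(im[150:330,170:350,::-1],(600,600),interpolation=cv2.INTER_CUBIC));st();cams.get_image('top');st()
E
```

```text
clk 5.8167 pos [ 0.5995 -0.0472  0.2067] sole rel row (down,+Y,n) mm [-20.6062 -91.6919  61.7393] rot err world [0.0013 0.0008 0.0023] F box [ 1.2488 -0.7813 -1.4845] M [ 0.006  -0.7984  0.0462] px az 5.425759824631698 w 0.14843495868042947 39.99438285827637
clk 5.8167 pos [ 0.5995 -0.0472  0.2067] sole rel row (down,+Y,n) mm [-20.6062 -91.6919  61.7393] rot err world [0.0013 0.0008 0.0023] F box [ 1.2488 -0.7813 -1.4845] M [ 0.006  -0.7984  0.0462] px az 5.425759824631698 w 0.14843495868042947 39.99438285827637
clk 5.8667 pos [ 0.5997 -0.0473  0.2071] sole rel row (down,+Y,n) mm [-20.5316 -91.8297  62.1522] rot err world [0.0012 0.0017 0.0024] F box [ 1.5945  0.5332 -0.908 ] M [-0.0352 -0.7684 -0.0252] px az 5.418884954031692 w 0.14931537825966848 39.99439001083374
clk 5.9167 pos [ 0.5998 -0.0472  0.2072] sole rel row (down,+Y,n) mm [-20.4345 -91.7951  62.2735] rot err world [0.001  0.0022 0.0023] F box [ 0.3865 -0.0473 -1.5068] M [ 0.0109 -0.7824  0.0501] px az 5.428309940704239 w 0.14924814324813185 39.9943470954895
```

View pics/s2c.png

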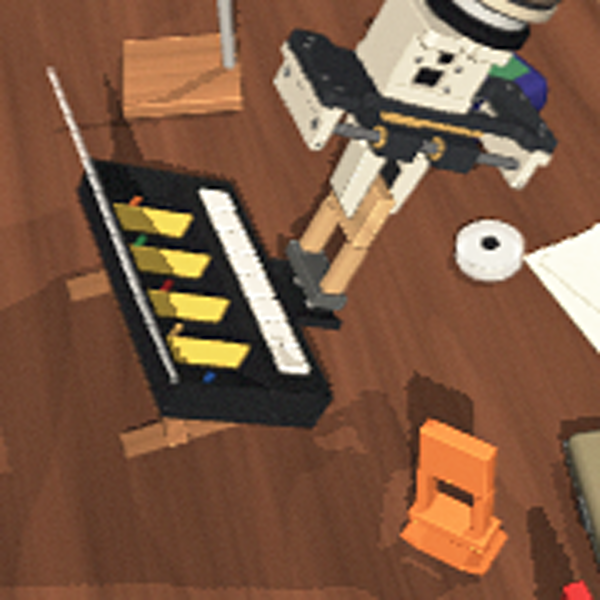

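Side view: the presser is held square and tilted with the slope, with its sole hovering below and right of the lids at crop (320,285). I'll move to 15 mm over the last lid.

Request:
step_arm(steps=[[-1,0,-10,0,0,0],[-1,0,-10,0,0,0],[-1,0,-10,0,0,0],[-1,0,-10,0,0,0],[-1,0,-10,0,0,0],[0,0,0,0,0,0],[0,0,0,0,0,0],[0,0,0,0,0,0]])

```text
clock: 6.58
position: [0.5945, -0.0467, 0.1559]
ee_rot: [-1.842, -2.027, 0.544]
force: [-0.1, -0.4, -2.2]
width: 0.147
gripper_force: 40.0
```

```bash
python3 - <<'E'
from st import *
st()
im=snap('side','s3.png');im2=snap('top','t3.png');st()
a=cv2.resize(im[180:290,200:310,::-1],(400,400),interpolation=cv2.INTER_CUBIC);b=cv2.resize(im2[220:310,230:320,::-1],(400,400),interpolation=cv2.INTER_CUBIC)
cv2.imwrite('pics/c3.png',np.hstack([a,b]))
E
```

```text
clk 6.5833 pos [ 0.5945 -0.0467  0.1559] sole rel row (down,+Y,n) mm [  0.4854 -90.7859  15.2788] rot err world [0.0011 0.0003 0.0016] F box [ 1.0249 -0.3818 -1.9805] M [ 0.014  -0.8293 -0.0274] px az 5.4730849169060685 w 0.14689383117234245 39.99443471431732
clk 6.6833 pos [ 0.5947 -0.0468  0.1563] sole rel row (down,+Y,n) mm [  0.5921 -90.8948  15.6875] rot err world [0.0011 0.0011 0.0015] F box [ 0.2344  0.501  -1.5665] M [-0.0384 -0.7936 -0.0123] px az 5.474503971532647 w 0.1510002493743794 39.99444007873535
```

View pics/c3.png

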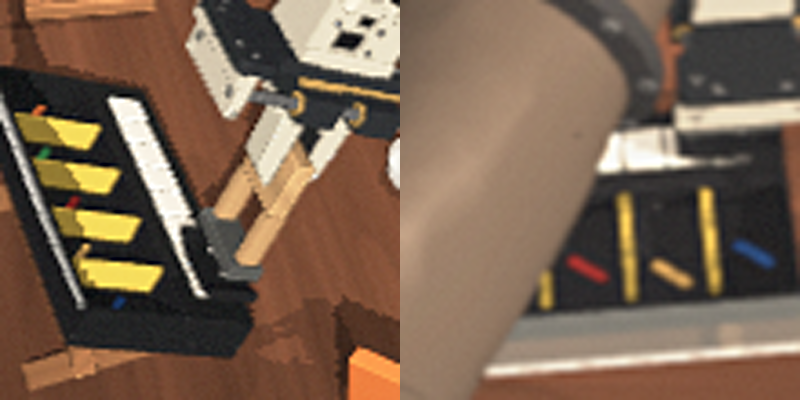

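The sole is above the last lids, with its black edge at side crop (200–240, 270). I'll descend along the box normal while watching the force.

Request:
step_arm(steps=[[-1,-0.1,-1.73,0,0,0],[-1,-0.1,-1.73,0,0,0],[-1,-0.1,-1.73,0,0,0],[-1,-0.1,-1.73,0,0,0],[0,0,0,0,0,0],[0,0,0,0,0,0]])

```text
clock: 7.18
position: [0.5903, -0.047, 0.1488]
ee_rot: [-1.842, -2.027, 0.544]
force: [0.0, -1.0, -2.0]
width: 0.153
gripper_force: 40.0
```

```bash
python3 st.py
```

```text
clk 7.1833 pos [ 0.5903 -0.047   0.1488] sole rel row (down,+Y,n) mm [  0.3731 -90.6349   6.9787] rot err world [0.0008 0.     0.0016] F box [ 0.947  -1.042  -1.7654] M [ 0.0045 -0.8398  0.0128] px az 5.480805591831887 w 0.1525421281325663 39.994298815727234
```

Request:
step_arm(steps=[[-1,-0.1,-1.73,0,0,0],[-1,-0.1,-1.73,0,0,0],[0,0,0,0,0,0],[0,0,0,0,0,0]])

```text
clock: 7.52
position: [0.5885, -0.0472, 0.1455]
ee_rot: [-1.842, -2.028, 0.544]
force: [0.8, 0.3, 1.2]
width: 0.148
gripper_force: 40.0
```

```bash
python3 -c "
from st import *
st();cams.get_image('top');st();cams.get_image('top');st()"
```

```text
clk 7.5167 pos [ 0.5885 -0.0472  0.1455] sole rel row (down,+Y,n) mm [  0.4968 -90.6764   3.2667] rot err world [0.0008 0.0005 0.0015] F box [0.1088 0.2203 1.4624] M [ 0.0461 -0.6435 -0.0048] px az 5.4871381279357765 w 0.14786435762682634 39.994086027145386
clk 7.5667 pos [ 0.5886 -0.0472  0.1456] sole rel row (down,+Y,n) mm [  0.5217 -90.6805   3.3217] rot err world [0.0008 0.0006 0.0015] F box [ 0.8411 -0.1594  2.0364] M [ 0.0711 -0.5933 -0.055 ] px az 5.486628588572688 w 0.14866094377147523 39.99399483203888
clk 7.6167 pos [ 0.5885 -0.0472  0.1456] sole rel row (down,+Y,n) mm [  0.4983 -90.6848   3.3127] rot err world [0.0008 0.0005 0.0016] F box [ 1.2727 -0.1598  0.6504] M [ 0.0037 -0.5967 -0.0487] px az 5.482132551972794 w 0.14929948825373007 39.99401807785034
```

Request:
step_arm(steps=[[-0.9,-0.1,-1.6,0,0,0],[-0.9,-0.1,-1.6,0,0,0],[-0.9,-0.1,-1.6,0,0,0],[-0.7,0,-1.2,0,0,0],[0,0,0,0,0,0],[0,0,0,0,0,0],[0,0,0,0,0,0]])

```text
clock: 8.2
position: [0.5852, -0.0476, 0.1396]
ee_rot: [-1.842, -2.028, 0.544]
force: [1.9, 1.0, 5.6]
width: 0.152
gripper_force: 40.0
```

```bash
python3 -c "
from st import *
for i in range(4): st();cams.get_image('top')"
```

```text
clk 8.2 pos [ 0.5852 -0.0476  0.1396] sole rel row (down,+Y,n) mm [  0.5715 -90.7296  -3.5043] rot err world [0.0009 0.0008 0.0015] F box [-1.106   0.8611  5.866 ] M [ 0.0818 -0.4309 -0.0852] px az 5.483058922241583 w 0.1516237219412006 39.99460458755493
clk 8.25 pos [ 0.5852 -0.0476  0.1396] sole rel row (down,+Y,n) mm [  0.5598 -90.7528  -3.5199] rot err world [0.0009 0.0008 0.0015] F box [-0.3299 -0.0098  6.2444] M [ 0.1115 -0.3242 -0.0335] px az 5.479946062627115 w 0.1460496150493944 39.994688630104065
clk 8.3 pos [ 0.5852 -0.0476  0.1396] sole rel row (down,+Y,n) mm [  0.5753 -90.7273  -3.5189] rot err world [0.0009 0.0008 0.0015] F box [-0.0696  0.517   6.2203] M [ 0.0664 -0.3429 -0.0861] px az 5.4816781592199915 w 0.14799726618314926 39.99454200267792
clk 8.35 pos [ 0.5852 -0.0476  0.1396] sole rel row (down,+Y,n) mm [  0.561  -90.7483  -3.5188] rot err world [0.001  0.0008 0.0015] F box [-0.6645  0.1273  5.2997] M [ 0.0934 -0.3919 -0.0778] px az 5.477976827887928 w 0.15393062357069043 39.99447762966156
```

Request:
step_arm(steps=[[1,0.1,1.73,0,0,0],[0,0,0,0,0,0],[0,0,0,0,0,0],[0,0,0,0,0,0]])

```text
clock: 8.73
position: [0.5861, -0.0475, 0.1411]
ee_rot: [-1.842, -2.028, 0.544]
force: [2.1, -0.4, 3.9]
width: 0.152
gripper_force: 40.0
```

```bash
python3 -c "
from st import *
for i in range(6): st();im=cams.get_image('side')
a=cv2.resize(im[180:290,200:310,::-1],(600,600),interpolation=cv2.INTER_CUBIC);cv2.imwrite('pics/c4.png',a)"
```

```text
clk 8.7333 pos [ 0.5861 -0.0475  0.1411] sole rel row (down,+Y,n) mm [  0.5515 -90.7293  -1.8016] rot err world [0.0009 0.0004 0.0016] F box [-0.1617 -0.6092  4.3523] M [ 0.0629 -0.4903 -0.0396] px az 5.476916479067411 w 0.15210613997152053 39.994550943374634
clk 8.7833 pos [ 0.586  -0.0475  0.1411] sole rel row (down,+Y,n) mm [  0.5179 -90.7157  -1.8052] rot err world [0.0009 0.0003 0.0016] F box [-0.4289  0.5487  4.6541] M [ 0.0355 -0.5059 -0.0509] px az 5.479056781660309 w 0.15049500231714175 39.99452769756317
clk 8.8333 pos [ 0.586  -0.0475  0.1411] sole rel row (down,+Y,n) mm [  0.5272 -90.7002  -1.8396] rot err world [0.0009 0.0003 0.0015] F box [ 0.3614 -0.148   3.7165] M [ 0.0144 -0.4812 -0.0255] px az 5.479709408025281 w 0.15142278262605868 39.99435245990753
clk 8.8833 pos [ 0.586  -0.0475  0.1411] sole rel row (down,+Y,n) mm [  0.527  -90.6762  -1.8305] rot err world [0.0008 0.0003 0.0016] F box [ 0.7895 -0.4458  4.5769] M [ 0.0546 -0.5751 -0.0449] px az 5.481531116325826 w 0.1487966499997022 39.99482452869415
clk 8.9333 pos [ 0.5861 -0.0475  0.1411] sole rel row (down,+Y,n) mm [  0.5548 -90.7052  -1.8128] rot err world [0.0009 0.0003 0.0016] F box [-0.176  -0.4511  3.7438] M [ 0.0252 -0.5293 -0.0355] px az 5.476856032784194 w 0.14726015567909304 39.994534850120544
clk 8.9833 pos [ 0.586  -0.0475  0.1411] sole rel row (down,+Y,n) mm [  0.5164 -90.7136  -1.863 ] rot err world [0.0009 0.0002 0.0017] F box [ 1.1793 -0.277   3.1666] M [ 0.0727 -0.5378 -0.0411] px az 5.473804141481947 w 0.14822046214786372 39.99454915523529
```

View pics/c4.png

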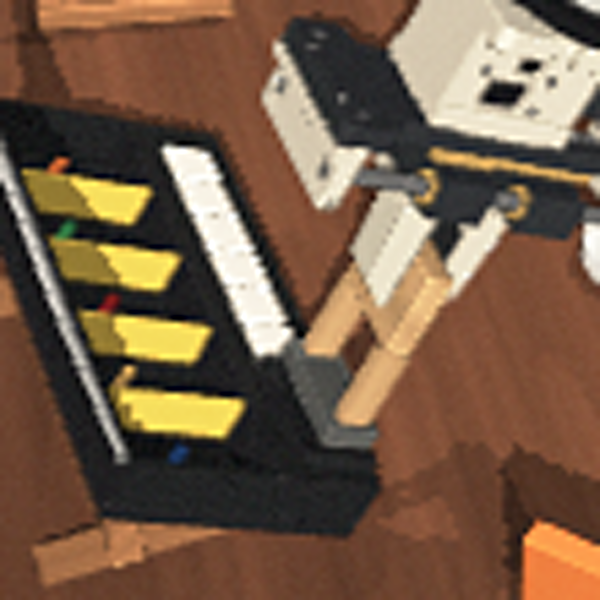

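Side view: the sole is seated flat over the last lids, near crop (330,430). The force is about 5.6 N, so I'll ease off 1 mm and begin the stroke.

Request:
step_arm(steps=[[0.5,0,0.87,0,0,0],[-0.2,2,0,0,0,0],[-0.4,4,0,0,0,0],[-0.5,5,0,0,0,0],[-0.5,5,0,0,0,0],[-0.5,5,0,0,0,0],[-0.5,5,0,0,0,0],[-0.5,5,0,0,0,0],[-0.5,5,0,0,0,0],[-0.5,5,0,0,0,0]])

```text
clock: 9.87
position: [0.5824, -0.0059, 0.142]
ee_rot: [-1.841, -2.028, 0.544]
force: [2.2, -4.8, 3.7]
width: 0.15
gripper_force: 40.0
```

```bash
python3 -c "
from st import *
for i in range(4): st();im=cams.get_image('side')"
```

```text
clk 9.8667 pos [ 0.5824 -0.0059  0.142 ] sole rel row (down,+Y,n) mm [  0.4278 -48.9124  -0.8484] rot err world [0.0008 0.0002 0.0014] F box [-0.3613 -4.9838  4.0447] M [-0.9623 -0.915   0.5236] px az 5.493488493208362 w 0.1503767458210007 39.995965361595154
clk 9.9167 pos [ 0.5824 -0.0046  0.1419] sole rel row (down,+Y,n) mm [  0.5794 -47.6677  -0.8561] rot err world [-0.      0.      0.0002] F box [ 0.5721 -2.973   3.9162] M [-0.8015 -0.7396  0.4571] px az 5.586928713630514 w 0.15327712776522912 39.99508202075958
clk 9.9667 pos [ 0.5823 -0.005   0.1419] sole rel row (down,+Y,n) mm [  0.5258 -47.999   -0.905 ] rot err world [-0.0002 -0.0001  0.0003] F box [ 0.9407 -0.0546  3.9824] M [-0.0035 -0.88    0.0465] px az 5.591398033105083 w 0.15163310115530948 39.99624252319336
clk 10.0167 pos [ 0.5823 -0.0051  0.1419] sole rel row (down,+Y,n) mm [  0.4877 -48.0116  -0.9164] rot err world [-0.0009 -0.0001  0.0008] F box [1.3878 1.1284 3.5083] M [ 0.2102 -0.8498 -0.136 ] px az 5.583443050721845 w 0.14890307440918818 39.99659836292267
```

Request:
step_arm(steps=[[-0.3,3,0,0,0,0],[-0.5,5,0,0,0,0],[-0.5,5,0,0,0,0],[-0.5,5,0,0,0,0],[-0.5,5,0,0,0,0],[-0.5,5,0,0,0,0],[-0.5,5,0,0,0,0],[-0.5,5,0,0,0,0],[-0.5,5,0,0,0,0],[-0.5,5,0,0,0,0],[-0.5,5,0,0,0,0],[-0.5,5,0,0,0,0],[-0.5,5,0,0,0,0],[-0.5,5,0,0,0,0],[-0.5,5,0,0,0,0]])

```text
clock: 11.32
position: [0.575, 0.0671, 0.142]
ee_rot: [-1.842, -2.027, 0.544]
force: [2.7, -3.5, 2.8]
width: 0.152
gripper_force: 40.0
```

```bash
python3 -c "
from st import *
for i in range(3): st();im=cams.get_image('side')"
```

```text
clk 11.3167 pos [0.575  0.0671 0.142 ] sole rel row (down,+Y,n) mm [ 0.2671 24.4631 -0.9505] rot err world [0.0007 0.0001 0.0016] F box [ 0.6611 -3.7546  3.6114] M [-0.7823 -0.8906  0.4659] px az 5.4840337312707925 w 0.15185473844450645 39.996076226234436
clk 11.3667 pos [0.575  0.0685 0.1419] sole rel row (down,+Y,n) mm [ 0.3827 25.8845 -0.9869] rot err world [-0.0004 -0.0001  0.0003] F box [ 1.0512 -1.8244  3.9642] M [-0.6746 -0.7833  0.3747] px az 5.593097182024711 w 0.15372617180057202 39.99549329280853
clk 11.4167 pos [0.575  0.0681 0.1419] sole rel row (down,+Y,n) mm [ 0.3488 25.5279 -1.0201] rot err world [-0.0005 -0.0001  0.0003] F box [1.0521 0.7009 4.7629] M [ 0.0998 -0.9058 -0.1318] px az 5.601285747501926 w 0.14564040677251602 39.996278285980225
```

Request:
step_arm(steps=[[-0.3,3,0,0,0,0],[-0.5,5,0,0,0,0],[-0.5,5,0,0,0,0],[-0.5,5,0,0,0,0],[-0.5,5,0,0,0,0],[-0.5,5,0,0,0,0],[-0.5,5,0,0,0,0],[-0.5,5,0,0,0,0],[-0.5,5,0,0,0,0],[-0.5,5,0,0,0,0],[-0.5,5,0,0,0,0],[-0.5,5,0,0,0,0],[-0.5,5,0,0,0,0],[-0.3,3,0,0,0,0],[0,0,0,0,0,0],[0,0,0,0,0,0]])

```text
clock: 12.8
position: [0.5684, 0.1335, 0.1419]
ee_rot: [-1.84, -2.028, 0.543]
force: [3.3, 1.1, 2.6]
width: 0.153
gripper_force: 40.0
```

```bash
python3 -c "
from st import *
for i in range(3): st();im=cams.get_image('side')
im2=cams.get_image('top')
a=cv2.resize(im[180:290,200:310,::-1],(400,400),interpolation=cv2.INTER_CUBIC);b=cv2.resize(im2[220:310,220:310,::-1],(400,400),interpolation=cv2.INTER_CUBIC)
cv2.imwrite('pics/c5.png',np.hstack([a,b]))"
```

```text
clk 12.8 pos [0.5684 0.1335 0.1419] sole rel row (down,+Y,n) mm [ 0.1626 91.3007 -1.0547] rot err world [-0.0007 -0.0001  0.0011] F box [1.6756 0.807  3.9698] M [ 0.1842 -0.8654 -0.0841] px az 5.5568993002731 w 0.15269908072024838 39.9963515996933
clk 12.85 pos [0.5684 0.1335 0.1419] sole rel row (down,+Y,n) mm [ 0.154  91.2538 -1.0636] rot err world [-0.0008 -0.0001  0.0014] F box [1.6183 1.6914 3.7562] M [ 0.3418 -0.7882 -0.1996] px az 5.547054761477538 w 0.15202363503767125 39.99642848968506
clk 12.9 pos [0.5684 0.1334 0.142 ] sole rel row (down,+Y,n) mm [ 0.18   91.2253 -1.0132] rot err world [-0.0008  0.0001  0.0015] F box [0.9905 2.7416 4.4232] M [ 0.4455 -0.7592 -0.2893] px az 5.542349164548571 w 0.1522206176632335 39.996525049209595
```

View pics/c5.png

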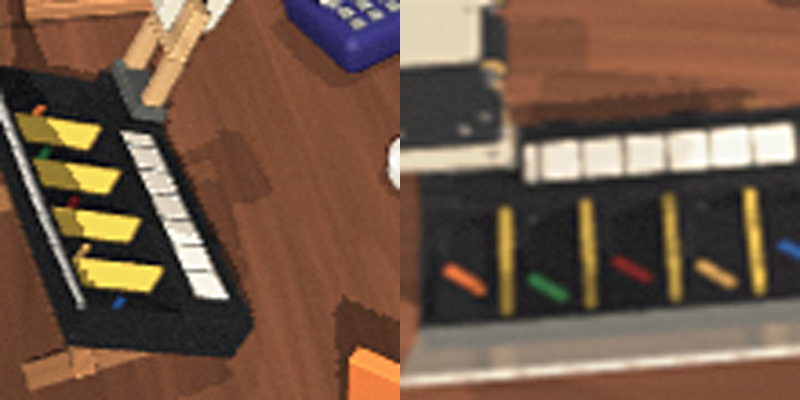

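All the lids look level and evenly pressed, at side crop (130–225, 135–298). The normal force stayed steady along the row and the presser stands over lid0. I'll lift off, set it upright, and travel to the front of the hook.

Request:
step_arm(steps=[[2,0.2,3.5,0,0,0],[2,0.2,3.5,0,0,0],[8,1,14,0,0,0],[8,1,14,0,0,0],[0,0,29,0.0102,-0.1042,0],[0,0,29,0.0102,-0.1042,0],[0,0,29,0.0102,-0.1042,0],[0,0,29,0.0102,-0.1042,0],[0,0,29,0.0102,-0.1042,0],[-17,28,0,0,0,-0.085],[-17,28,0,0,0,-0.085],[-17,28,0,0,0,-0.084],[-17,29,0,0,0,0],[-17,29,0,0,0,0],[-17,29,0,0,0,0],[-17,29,0,0,0,0],[-17,29,0,0,0,0],[0,0,0,0,0,0],[0,0,0,0,0,0],[0,0,0,0,0,0]])

```text
clock: 14.67
position: [0.4524, 0.3629, 0.3217]
ee_rot: [2.39, 2.038, -0.003]
force: [0.2, -0.7, -1.6]
width: 0.152
gripper_force: 40.0
```

```bash
python3 - <<'E'
from st import *
st();im=snap('side','s6.png');im2=snap('top','t6.png');st()
cs=cams.get_calibration('side');
a=cv2.resize(im[60:230,130:300,::-1],(400,400),interpolation=cv2.INTER_CUBIC);b=cv2.resize(im2[180:310,100:230,::-1],(400,400),interpolation=cv2.INTER_CUBIC)
cv2.imwrite('pics/c6.png',np.hstack([a,b]))
# lid/bar refine in side image: bar pixels
m=(im.min(2)>120);m[:115]=0;m[195:]=0;m[:,:195]=0;m[:,250:]=0
for x in range(206,240,3):
    r=np.flatnonzero(m[:,x]);print(x,r.min() if len(r) else None,r.max() if len(r) else None,end='; ')
xs=np.array([np.cos(np.radians(-9)),np.sin(np.radians(-9)),0])
for s in(-.036,-.02,0,.03): print(s,proj(cs,np.array([.527,.353,.165])+s*xs))
E
```

```text
clk 14.6667 pos [0.4524 0.3629 0.3217] sole rel row (down,+Y,n) mm [-117.8431  330.6061  122.1027] rot err world [0.0178 0.5243 0.2498] F box [ 0.8907 -0.6929 -1.3111] M [-0.1175 -0.0054 -0.0582] px az -9.078304560426531 w 0.15200140154771413 39.99214947223663
clk 14.7667 pos [0.4532 0.3622 0.322 ] sole rel row (down,+Y,n) mm [-117.3027  329.8921  122.8305] rot err world [0.0174 0.5248 0.2522] F box [ 1.1565 -1.5546 -2.4112] M [-0.0856  0.1098  0.0083] px az -9.206409485851609 w 0.14620913916510136 39.99214947223663
206 127 129; 209 130 131; 212 130 131; 215 129 131; 218 129 131; 221 129 130; 224 129 130; 227 128 130; 230 128 130; 233 128 130; 236 128 162; 239 159 170; -0.036 [[207.3575 130.9269]]
-0.02 [[212.9176 130.5205]]
0 [[219.8557 130.0139]]
0.03 [[230.2376 129.2568]]
```

View pics/c6.png

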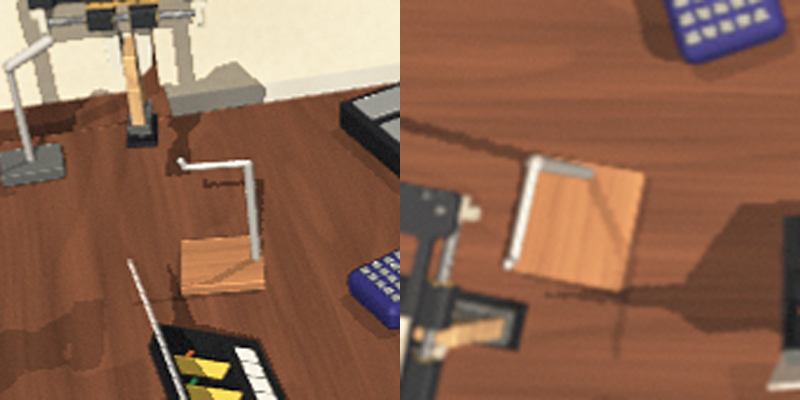

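The presser hangs upright just in front of the hook, at top crop (470,330). The bar, at side crop (180–250, 163), projects where I predicted to within half a pixel. I'll lower to the entry height.

Request:
step_arm(steps=[[0,1,-20,0,0,0],[0,1,-20,0,0,0],[0,0,-20,0,0,0],[0,0,-20,0,0,0],[0,0,-14,0,0,0],[0,0,-10,0,0,0],[0,0,0,0,0,0],[0,0,0,0,0,0],[0,0,0,0,0,0]])

```text
clock: 15.52
position: [0.4534, 0.3657, 0.219]
ee_rot: [2.391, 2.038, 0.002]
force: [0.3, -0.2, -2.4]
width: 0.151
gripper_force: 40.0
```

Request:
step_arm(steps=[[5,-0.8,0,0,0,0],[5,-0.8,0,0,0,0],[5,-0.8,0,0,0,0],[5,-0.8,0,0,0,0],[5,-0.8,0,0,0,0],[5,-0.8,0,0,0,0],[5,-0.8,0,0,0,0],[0,0,0,0,0,0],[0,0,0,0,0,0]])

```text
clock: 16.27
position: [0.4879, 0.3601, 0.2179]
ee_rot: [2.39, 2.038, -0.0]
force: [-0.4, -0.6, -2.3]
width: 0.15
gripper_force: 40.0
```

```bash
python3 - <<'E'
from st import *
im=snap('side','s7.png');st()
cv2.imwrite('pics/c7.png',cv2.resize(im[90:190,160:260,::-1],(600,600),interpolation=cv2.INTER_CUBIC))
E
```

```text
clk 16.3167 pos [0.4875 0.3603 0.2179] sole rel row (down,+Y,n) mm [-35.8703 324.7233  49.561 ] rot err world [0.0161 0.5245 0.2501] F box [ 1.3959 -1.1782 -2.6891] M [-0.085   0.068  -0.0224] px az -9.06856002914487 w 0.14804969688567662 39.992188811302185
```

View pics/c7.png

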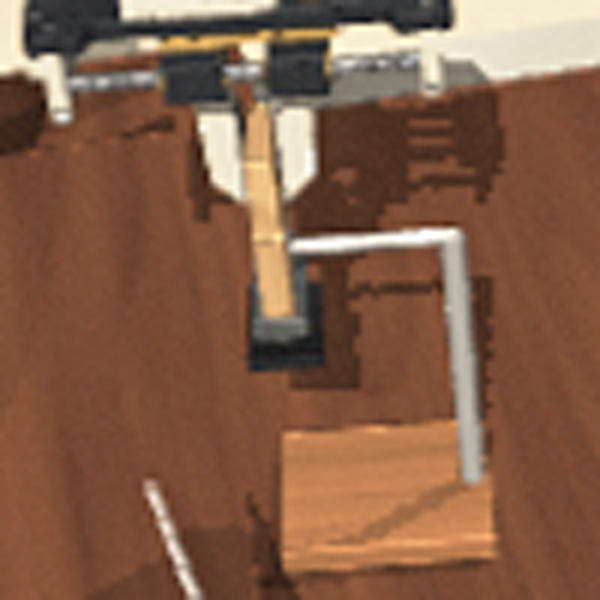

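Side view: the bar enters the window at crop (290,245) with no contact force. I'll go on to mid-bar, then lower.

Request:
step_arm(steps=[[5,-0.8,0,0,0,0],[5,-0.8,0,0,0,0],[5,-0.8,0,0,0,0],[5,-0.8,0,0,0,0],[5,-0.8,0,0,0,0],[5,-0.8,0,0,0,0],[5,-0.8,0,0,0,0],[4,-0.6,0,0,0,0],[0,0,-4,0,0,0],[0,0,-4,0,0,0],[0,0,-4,0,0,0],[0,0,0,0,0,0],[0,0,0,0,0,0]])

```text
clock: 17.4
position: [0.526, 0.3543, 0.2055]
ee_rot: [-2.389, -2.039, 0.001]
force: [0.1, -0.6, -0.2]
width: 0.149
gripper_force: 40.0
```

Request:
step_arm(steps=[[0,0,-2,0,0,0],[0,0,-2,0,0,0],[0,0,0,0,0,0],[0,0,0,0,0,0]])

```text
clock: 17.73
position: [0.5264, 0.3542, 0.2019]
ee_rot: [-2.39, -2.039, 0.0]
force: [0.1, 0.4, -1.4]
width: 0.153
gripper_force: 40.0
```

Request:
step_arm(steps=[[0,0,-1,0,0,0],[0,0,0,0,0,0],[0,0,0,0,0,0]])

```text
clock: 17.98
position: [0.5266, 0.3542, 0.2011]
ee_rot: [2.39, 2.039, 0.0]
force: [1.1, 0.7, -2.5]
width: 0.148
gripper_force: 40.0
```

Request:
step_arm(steps=[[0,0,-1,0,0,0],[0,0,0,0,0,0],[0,0,0,0,0,0]])

```text
clock: 18.23
position: [0.5266, 0.3542, 0.2008]
ee_rot: [-2.39, -2.039, -0.001]
force: [-2.2, -0.9, 5.8]
width: 0.15
gripper_force: 40.0
```

The window edge bears on the bar. I'll release with a small opening and withdraw upward.

Request:
step_arm(steps=[[0,0,0,0,0,0],[0,0,0,0,0,0],[0,0,0,0,0,0],[0,0,0,0,0,0],[0,0,5,0,0,0],[0,0,8,0,0,0],[0,0,10,0,0,0],[0,0,15,0,0,0],[0,0,20,0,0,0],[0,0,30,0,0,0],[0,0,30,0,0,0],[0,0,30,0,0,0],[0,0,0,0,0,0],[0,0,0,0,0,0],[0,0,0,0,0,0],[0,0,0,0,0,0]], gripper=0.3)

```text
clock: 19.57
position: [0.526, 0.3541, 0.3472]
ee_rot: [-2.39, -2.039, 0.002]
force: [-0.5, 0.2, 0.3]
width: 0.303
gripper_force: 0.0
```

```bash
python3 - <<'E'
from h import *
a=cams.get_image('side');b=cams.get_image('side');im=cams.get_image('side')
print(np.abs(a[100:200,180:260].astype(int)-im[100:200,180:260]).mean(),observe()['position'])
cv2.imwrite('pics/c8.png',cv2.resize(im[90:290,150:350,::-1],(600,600),interpolation=cv2.INTER_CUBIC))
E
```

```text
1.927875 [0.52611187 0.35407651 0.34712158]
```

View pics/c8.png

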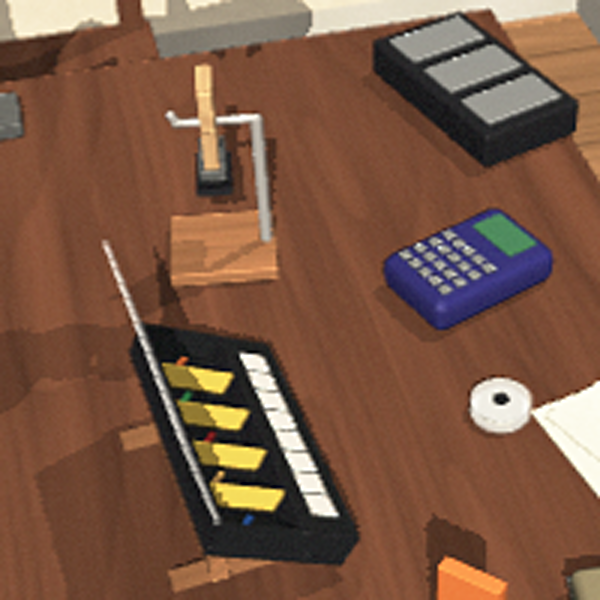

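The presser hangs upright at mid-bar, at crop (207,120), with the gripper clear. The lids are level and the bystanders have not moved. I'll let any swing settle for a second, then hand in.

Request:
step_arm(steps=[[0,0,0,0,0,0],[0,0,0,0,0,0],[0,0,0,0,0,0],[0,0,0,0,0,0],[0,0,0,0,0,0],[0,0,0,0,0,0],[0,0,0,0,0,0],[0,0,0,0,0,0],[0,0,0,0,0,0],[0,0,0,0,0,0],[0,0,0,0,0,0],[0,0,0,0,0,0],[0,0,0,0,0,0],[0,0,0,0,0,0],[0,0,0,0,0,0],[0,0,0,0,0,0],[0,0,0,0,0,0],[0,0,0,0,0,0]])

```text
clock: 21.22
position: [0.5265, 0.3542, 0.348]
ee_rot: [2.39, 2.039, 0.0]
force: [0.2, -1.0, -0.1]
width: 0.297
gripper_force: 0.0
```

```bash
python3 -c "
from cell import job
print(job.sign_off())"
```

```text
the job is handed in; nothing more can be done
None
```

I swept the row in one unbroken stroke and all eight lids look fully home; the presser hangs free on the hook, the bystanders look unmoved, and the job was handed in at about 21 s, though sign-off returned no verdict.

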